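# Show the notch of a tray partition to the camera

## Task

The tool tray on the bench has two loose partitions that cross in a halving joint. Draw the shorter, upper one (its notch is underneath and straddles the longer one) straight up out of its grooves, leaving the tray and the long partition where they are, and hold it up to the camera on the tripod for a close-up: its notch in the middle of the picture, 15 cm in front of the lens, its broad side square to the lens, its long edges level and the notch opening downwards. Finish holding it there in the gripper, quite still; do not touch the camera or tripod, and do not push the other things on the bench about.

Things in the scene. Friction and masses are not known exactly. Their poses are not given: they have to be found in the camera images.
- cross_partition: Shorter partition, to be shown: light wood, 166 mm long (x), 9 thick (y), 52 high (z, up at start), 40-85 g. Origin: middle of lower edge. Notch 11 wide, 27 high, right through, in the lower edge at x = +30. Stands in the tray's grooves with 1 mm play, comes out only straight up. Both broad sides alike. Room to grip across it from above: x -60 to 0 (the long partition blocks the crossing).
- notch (a point): Centre of the notch in the cross partition: at x = +30 mm, y = 0, z = +13.5 mm in its frame. Same axes as the cross partition.
- long_partition: The longer partition, that stays in the tray: the same wood, 246 mm long (its y), 9 mm thick (its x), 52 mm high; origin at the middle of its lower edge. Its own notch (11 mm wide, 27 mm deep from the top) is at y = +30 mm.
- tray: Dark wooden open tray, 180 (x) by 260 (y) by 60 mm high, walls 10, floor 6, 0.85 kg, loose on the bench. Origin: centre of its underside. The cross partition stands on its floor along the line y = +30 mm, the long one along x = +30; both tops are 58 mm above the bench, 2 below the rim. Wall grooves 4 deep, 11 wide.
- lens (a point): Centre of the front glass of the camera's lens (black barrel 62 mm across, 55 long, on a black camera 124 mm wide). The camera looks along this point's -x axis; its y axis is level, its z axis is up in the picture. About 0.2 to 0.3 m above the bench, looking down by 0 to 0.36 rad; differs at each start.
- camera_stand: Tripod with the camera on it, standing fast at the far left of the bench: three legs spread to 102 mm from its axis, column 22 mm thick. Origin: on the bench under the column. The camera looks to its -x side. Top of the camera up to 0.37 m above the bench.
- mallet: Joiner's mallet lying on its side: wooden head 70 x 125 x 62 mm, handle 190 mm long to its -x. Origin under the head.
- try_square: Try square lying flat: dark wooden stock 24 x 110 x 18 mm (origin under its middle), steel blade reaching 166 mm to its +x.
- glue_bottle: White glue bottle with orange cap, 60 mm across and 165 mm high; origin at the middle of its underside.
- sanding_block: Cork sanding block, 60 x 110 x 31 mm; origin at the middle of its underside.
Mind the look-alikes: they are no part of the job. Leave any black or purple look-alike of the cross_partition alone.

How it is judged (in metres and radians):
On the way:
1. the cross partition is drawn up clear of the tray, in the gripper (z of cross_partition in the frame of tray above 0.065 m and contact force between the fingers and cross_partition above 0.5 N), for 0.2 s.
At the end, for the whole second after the job is handed in: Partition held still in the air, touching only the gripper: notch centre within 20 mm of the lens axis each way, 125-175 mm from the lens, square and level to it within 0.15 rad, notch down. Tray flat and, like the other things, within 30 mm of its start; long partition down within 6 mm (contact force between the fingers and cross_partition above 0.5 N and x of notch in the frame of lens between -0.175 and -0.125 m and y of notch in the frame of lens between -0.02 and 0.02 m and z of notch in the frame of lens between -0.02 and 0.02 m and angle between the y axis of cross_partition and the x axis of lens, either way round below 0.15 rad and angle between the x axis of cross_partition and the y axis of lens, either way round below 0.15 rad and angle between cross_partition's own z axis and vertical below 0.8 rad and height (world z) of cross_partition above 0.08 m and linear speed of each of cross_partition, tray below 0.02 m/s and angular speed of cross_partition below 0.1 rad/s and not (contact force between cross_partition and tray above 0.05 N) and not (contact force between cross_partition and long_partition above 0.05 N) and not (contact force between cross_partition and camera_stand above 0.05 N) and distance of each of tray, mallet, try_square, glue_bottle, sanding_block from where it was at the start of the episode below 0.03 m and angle between tray's own z axis and vertical below 0.05 rad and z of long_partition in the frame of tray below 0.012 m); the arm keeps its last pose, push and grip.
It fails at once if the camera or its tripod is touched (over 1 N) (contact force between camera_stand and the arm above 1 N or contact force between camera_stand and the fingers above 1 N or contact force between camera_stand and cross_partition above 1 N).
It fails at once if the long partition is pulled up with the other (over 12 mm) (z of long_partition in the frame of tray above 0.018 m).
It fails at once if the tray is shifted over 30 mm or tipped over 0.15 rad (distance of tray from where it was at the start of the episode above 0.03 m or angle between tray's own z axis and vertical above 0.15 rad).
It fails at once if another thing on the bench is pushed over 30 mm (distance of any of mallet, try_square, glue_bottle, sanding_block from where it was at the start of the episode above 0.03 m).
It also fails if it takes over 35 s, if anything falls off the work surface, if the arm or the gripper's body presses on something with over 40 N, if the wrist force passes 120 N, or if a joint passes its speed limit or range.

## Robot

A 6-joint arm with a two-finger parallel gripper is mounted at the origin on the work surface. World frame = base frame: x ahead of the robot, y to its left, z up, the work surface at z = 0. Lengths are in mm, angles in rad, forces in N, time in s.
With the tool pointing down it reaches from about 275 to 750 mm from the base axis. Payload 10.2 kg.
Tool frame: the origin (TCP) lies at the very end of the fingers, on their centre line; the grasp point (between the pads) lies 19 mm behind it (ctrl.tcp_to_grasp is the distance from the TCP to the grasp point, in mm); z points along the fingers, y is the direction in which the jaws open and shut (so a half turn about z gives the same grasp; the last joint's range is limited). The gripper opens to 85 mm and grips with 20 to 120 N. Pads are 22 mm wide; open, the fingers measure 114 mm over their backs; the gripper's body (76 mm by 85 mm) begins 54 mm behind the grasp point. The pads swing forward as they close: fully open they stand 13 mm farther back than shut.
Start: joints at [-1.476, 0.313, 1.498, -0, 1.331, -0.223], TCP at [164.038, -498.721, 231.294] pointing down, gripper open.
Joint ranges: [-2.94, 2.94], [-0.97, 2.17], [0.19, 2.56], [-1.23, 4.37], [0.02, 3.11], [-2.88, 2.88]. Speed limits (rad/s): [2.39, 2.39, 3.01, 3.14, 3.14, 3.14].

## Interface

Orientations are given as a unit quaternion [w, x, y, z].
In Python, from rig import ctrl, cams, job gives the robot as it stands. The module is installed in compiled form; this text tells all that it offers.
- The arm moves only by the tool drive_tool, never from a script. Its arguments are lists of equal length, an entry for each row: "gripper": the opening, from 0 (shut) to 1 (fully open); "dp": the shift along the tool's x, y, z normalised to -1 to 1, where 1 is 0.2 m, a list of three; "twist": the turn about the tool's z normalised to -1 to 1, where 1 is 90 degrees. In form: {"gripper": [gripper, ...], "dp": [[tx, ty, tz], ...], "twist": [twist, ...]}. A call has 1 to 20 rows; each row is the pose to reach, as a shift and turn from the pose commanded when the call began, along the tool's axes at that moment; what a row does not reach only later rows make up. A row lasts 1/10 s, in which the tool goes at most 50 mm and 8.59 degrees, less where a joint would pass 70% of its speed; a pose out of reach is approached as far as the arm can. A call with a number of a shift or a turn outside -1 to 1 is refused whole. A call with a gripper value outside its range is refused whole. The fingers move at their own pace and stop on an object; "newtons" is the grip in N (left out, the last holds). Time passes only in rows, so rows that repeat a pose let the fingers close. It gives the time, the measured TCP pose, the force and the opening at its end, in the units of the state.
- ctrl.sense(): the state, without advancing time (a new reading comes with each control period).
- cams.capture(name): name is "scene" or "top"; returns a dict with "pixels" (400x640x3 uint8, red, green, blue), "camera_matrix" (3x3 intrinsics, pixels), "k1" (the pictures are not rectified: a ray, as slopes to the right and down, at radius r is drawn at 1 + k1 r^2 times it, then the intrinsics apply), "xyz" and "orientation" of the camera in the world. Camera axes: x right, y down, z forward; pixel columns grow to the right and rows downward; lengths in mm; the calibration is good to about 2 mm. A picture is of the moment at which its call begins. There is no depth.
- job.finish_job(): hands the job in, once; it reports no verdict.
The state is a dict: "time_s": time; "joints": joint angles; "dq": joint speeds; "tau": joint torques, N m; "eef_pos": TCP position; "ee_rot": TCP orientation; "force": force on the tool from outside, world axes, zero at the start; "wrist_torque": the same for the moment, N m; "grip_width": opening from 0.0 (shut) to 1.0 (fully open).
Only numpy, scipy, OpenCV 4.12 (cv2) and the standard library are available. Lean on these libraries where they do the work, as an engineer would, in place of code of your own. Each camera call takes 0.05 s, during which the arm holds its last target.

## Working session

There is one attempt and no reset: what is moved stays moved. The work goes in short steps, Python scripts to look and compute and a tool call to move; the robot and the scene stay as the last step left them, time stands still between calls to the robot, and variables do not carry over. Pictures are saved under pics/ and viewed, and the job is handed in when it is done.

Besides the shell and the picture viewer there is one more tool, called after "Emit:" by a JSON object that holds its "method" and its "body". drive_tool: Moves the arm, as the interface text tells. Scaled input: -1 to 1 covers 0.2 m each way for a shift and 90 degrees each way for a turn. Its arguments: {"type":"object","properties":{"gripper":{"type":"array","items":{"type":"number"}},"dp":{"type":"array","items":{"type":"array","items":{"type":"number"}}},"twist":{"type":"array","items":{"type":"number"}},"newtons":{"type":"number"}},"required":["gripper","dp","twist"]}

```bash
mkdir -p pics && python3 - <<'E'
from rig import ctrl,cams,job
import cv2,pickle
print(ctrl.sense())
for n in ("scene","top"):
    c=cams.capture(n); pickle.dump(c,open(n+".pkl","wb"))
    cv2.imwrite(f"pics/{n}0.png",c["pixels"][:,:,::-1])
    print(n,{k:v for k,v in c.items() if k!="pixels"})
E
```

```text
{'time_s': 0.0, 'joints': array([-1.47640397e+00,  3.13426010e-01,  1.49843759e+00, -2.88694494e-06,
        1.33100130e+00, -2.23422754e-01]), 'dq': array([ 6.19734102e-04,  1.67723973e-03, -4.48537423e-04, -4.82849864e-04,
        4.50001747e-05, -4.83518769e-04]), 'tau': array([-4.65470439e-04, -4.12261462e+01, -2.59741956e+01, -3.53768564e-04,
        4.05949846e-03, -1.11600593e-05]), 'eef_pos': array([ 164.00964271, -498.45225503,  230.74716205]), 'ee_rot': array([-6.34892159e-04,  9.87400487e-01,  1.58239927e-01,  3.96122429e-05]), 'force': array([-0.26521794,  0.08435103, -0.38147832]), 'wrist_torque': array([-0.02912516, -0.03534045,  0.00357599]), 'grip_width': 1.000996553645352}
scene {'camera_matrix': array([[440.22443755,   0.        , 315.91048493],
       [  0.        , 440.22443755, 199.910052  ],
       [  0.        ,   0.        ,   1.        ]]), 'k1': -0.10363067634773458, 'xyz': array([1103.11191018,  586.06379917,  858.3135892 ]), 'orientation': array([-0.14404206,  0.31198818,  0.84628739, -0.4070785 ])}
top {'camera_matrix': array([[382.31177395,   0.        , 319.06766422],
       [  0.        , 382.31177395, 197.550234  ],
       [  0.        ,   0.        ,   1.        ]]), 'k1': -0.07076549173087478, 'xyz': array([ 394.20043603,  -61.72176793, 1191.953828  ]), 'orientation': array([ 0.04377846, -0.69672983,  0.7138893 , -0.0548913 ])}
```

View pics/scene0.png

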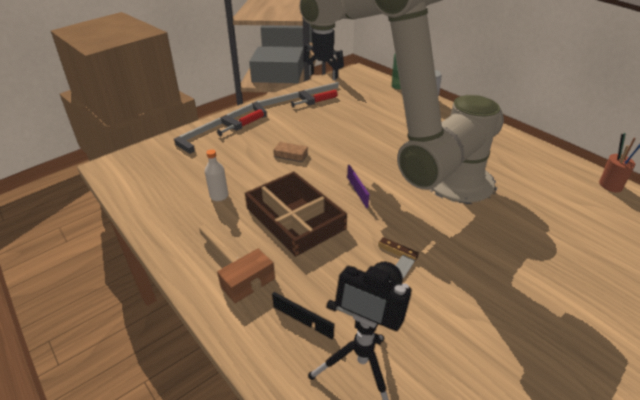

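View pics/top0.png

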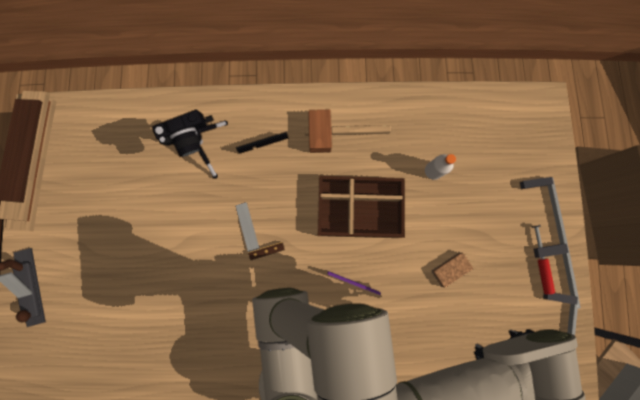

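```bash
cat > h.py <<'E'
import numpy as np,cv2,pickle
from scipy.spatial.transform import Rotation as R
C={n:pickle.load(open(n+".pkl","rb")) for n in ("scene","top")}
def rot(c): return R.from_quat(np.roll(c["orientation"],-1)).as_matrix()
def ray(n,uv,c=None):
    c=c or C[n]; K=c["camera_matrix"]
    # division by fixed point inversion of r(1+k1 r^2)
    p=cv2.undistortPoints(np.array([[uv]],float),K,np.array([c["k1"],0,0,0,0.]))[0,0]
    d=rot(c)@np.array([p[0],p[1],1]); return c["xyz"],d/np.linalg.norm(d)
def onz(n,uv,z,c=None):
    o,d=ray(n,uv,c); return o+d*(z-o[2])/d[2]
def proj(n,P,c=None):
    c=c or C[n]; q=(np.atleast_2d(P)-c["xyz"])@rot(c)
    s=q[:,:2]/q[:,2:]; s=s*(1+c["k1"]*(s**2).sum(1))[:,None]
    K=c["camera_matrix"]; return s*K[0,0]+K[:2,2]
def tri(uv1,uv2):
    a,d=ray("scene",uv1); b,e=ray("top",uv2)
    A=np.stack([d,-e],1); t=np.linalg.lstsq(A,b-a,rcond=None)[0]
    p,q=a+t[0]*d,b+t[1]*e; return (p+q)/2,np.linalg.norm(p-q)
def crop(n,u0,v0,u1,v1,f,name,c=None):
    im=(c or C[n])["pixels"][v0:v1,u0:u1,::-1]
    cv2.imwrite("pics/"+name,cv2.resize(im,None,fx=f,fy=f,interpolation=cv2.INTER_CUBIC))
E
python3 - <<'E'
from h import *
crop("scene",300,250,425,400,4,"s_cam.png")
crop("top",140,95,240,185,6,"t_cam.png")
crop("top",310,165,415,245,7,"t_tray.png")
crop("scene",240,165,355,255,6,"s_tray.png")
E
```

```text
(no output)
```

View pics/s_cam.png

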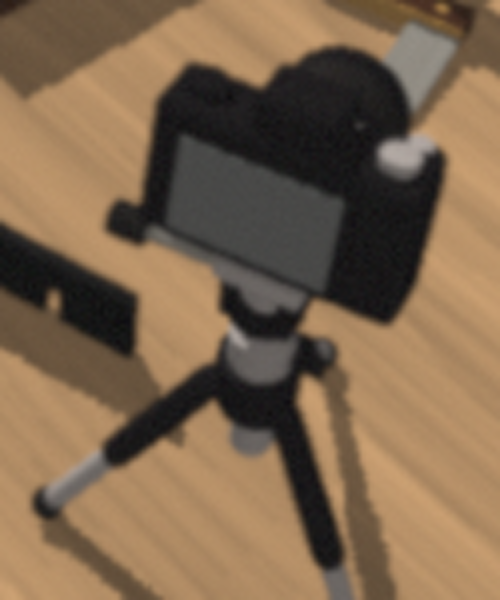

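View pics/t_cam.png

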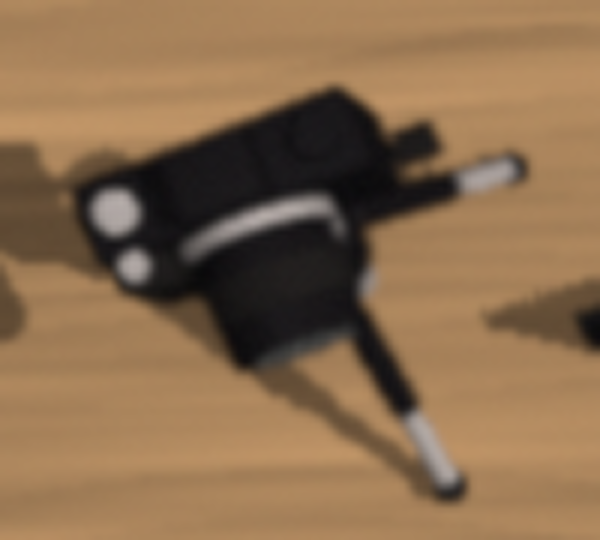

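View pics/t_tray.png

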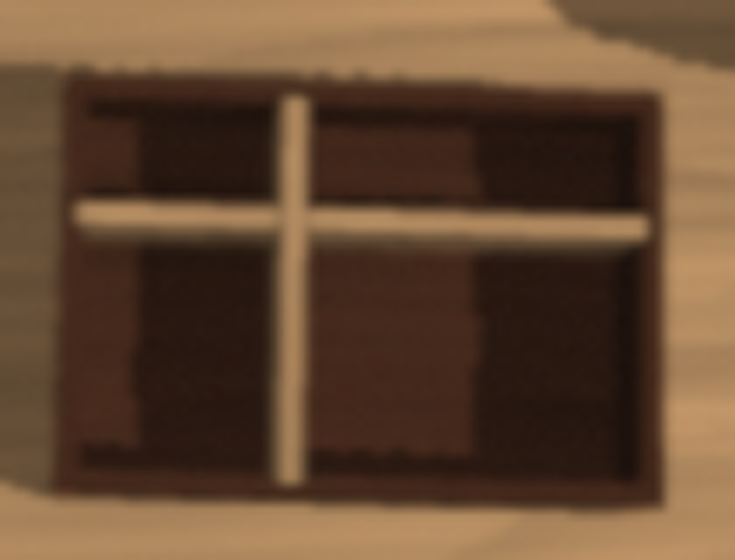

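View pics/s_tray.png

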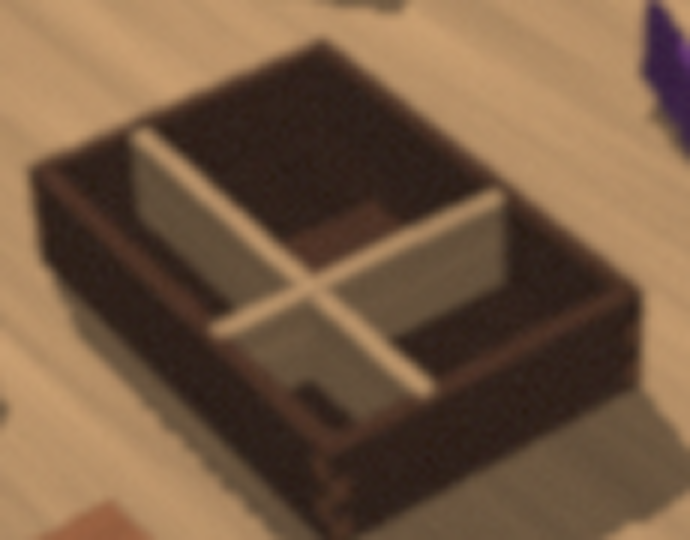

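```bash
python3 - <<'E'
from h import *
def g(n,u0,v0,u1,v1,f,name):
    im=C[n]["pixels"][v0:v1,u0:u1,::-1].astype(float)/255
    im=np.clip(im*3,0,1)**0.6
    im=cv2.resize((im*255).astype(np.uint8),None,fx=f,fy=f,interpolation=cv2.INTER_CUBIC)
    for u in range(u0,u1,10): cv2.putText(im,str(u),((u-u0)*f,10),0,.35,(0,0,255),1); cv2.line(im,((u-u0)*f,0),((u-u0)*f,4),(0,0,255),1)
    for v in range(v0,v1,10): cv2.putText(im,str(v),(0,(v-v0)*f),0,.35,(0,0,255),1)
    cv2.imwrite("pics/"+name,im)
g("scene",330,255,415,335,9,"s_cam2.png")
g("top",150,105,212,165,10,"t_cam2.png")
E
```

```text
(no output)
```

View pics/s_cam2.png

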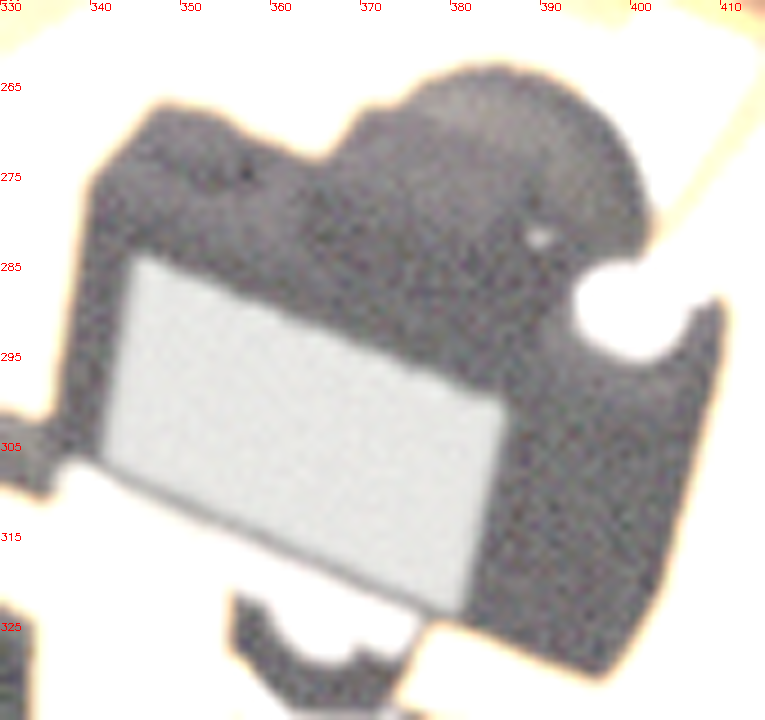

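View pics/t_cam2.png

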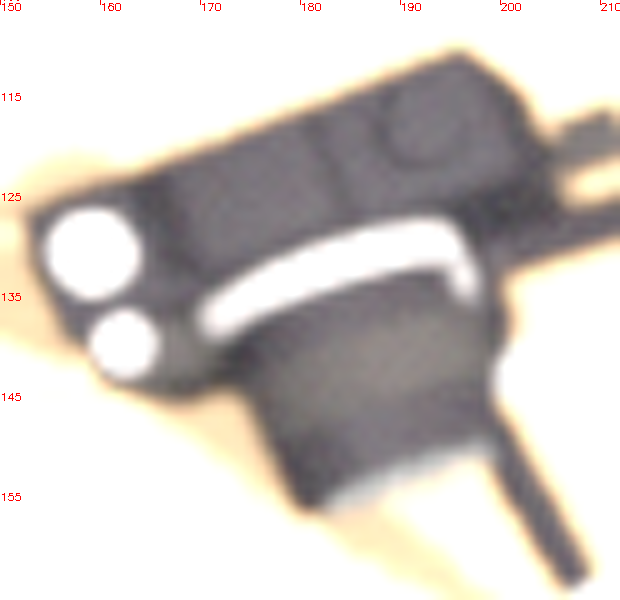

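```bash
python3 - <<'E'
from h import *
np.set_printoptions(precision=3,suppress=True)
# tray
o=lambda x,y:(310+(x+.5)/7-.5,165+(y+.5)/7-.5)
pts={k:onz("top",o(*p),z) for k,p,z in [("crossFar",(294,97),58),("crossNear",(290,485),58),("longL",(75,213),58),("longR",(650,228),58),("trUL",(67,80),60),("trUR",(660,95),60),("trLR",(660,505),60),("trLL",(55,492),60)]}
for k,v in pts.items(): print(k,v)
s=lambda x,y:(240+(x+.5)/6-.5,165+(y+.5)/6-.5)
print("scene cross",onz("scene",s(215,330),58),onz("scene",s(502,195),58),"long",onz("scene",s(145,133),58),onz("scene",s(432,390),58))
# camera yaw
for z in (260,300,340):
    a=onz("top",(153,125.5),z);b=onz("top",(195,109.8),z); d=a-b; print(z,a,b,np.linalg.norm(d),"ylens az",np.degrees(np.arctan2(d[1],d[0])))
print("knob big",tri((400,289),(158.8,130)))
yl=d/np.linalg.norm(d)
print("screen")
for p,q in [((345,284),(341,306)),((385.5,300),(381,323)),((340,276),(336.5,301)),((410,291),(403,319))]:
    for dd in (-.5,0,.5):
        _,d1=ray("scene",(p[0]+dd,p[1]));_,d2=ray("scene",q)
        n=np.cross(d1,d2); zl=np.cross(n,yl); zl/=np.linalg.norm(zl); zl*=np.sign(zl[2])
        xl=np.cross(yl,zl); print(p,dd,zl,xl,"pitch down",np.arcsin(xl[2]))
E
```

```text
crossFar [ 609.438 -181.319   58.   ]
crossNear [ 442.579 -173.458   58.   ]
longL [561.018 -85.461  58.   ]
longR [ 548.757 -332.979   58.   ]
trUL [618.689 -83.466  60.   ]
trUR [ 606.518 -340.175   60.   ]
trLR [ 429.823 -330.339   60.   ]
trLL [442.052 -73.928  60.   ]
scene cross [ 607.784 -185.641   58.   ] [ 443.073 -174.596   58.   ] long [ 545.971 -330.278   58.   ] [558.272 -89.423  58.   ]
260 [720.85  341.619 260.   ] [759.434 234.029 260.   ] 114.29893406781773 ylens az 109.72893697497209
300 [706.83  324.307 300.   ] [743.758 221.335 300.   ] 109.39315738089554 ylens az 109.72893697497206
340 [692.81  306.996 340.   ] [728.082 208.642 340.   ] 104.48738069397355 ylens az 109.72893697497204
knob big (array([698.331, 313.386, 289.973]), np.float64(0.21430211366660246))
screen
(345, 284) -0.5 [-0.187 -0.067  0.98 ] [0.923 0.331 0.198] pitch down 0.1995770828412387
(345, 284) 0 [-0.232 -0.083  0.969] [0.912 0.327 0.246] pitch down 0.24853043659625335
(345, 284) 0.5 [-0.279 -0.1    0.955] [0.899 0.322 0.296] pitch down 0.30099311387886585
(385.5, 300) -0.5 [-0.052 -0.019  0.998] [0.94  0.337 0.055] pitch down 0.054885882953005186
(385.5, 300) 0 [-0.101 -0.036  0.994] [0.936 0.336 0.107] pitch down 0.10703989065769179
(385.5, 300) 0.5 [-0.155 -0.056  0.986] [0.928 0.333 0.164] pitch down 0.16519745483215031
(340, 276) -0.5 [-0.132 -0.047  0.99 ] [0.932 0.334 0.14 ] pitch down 0.1406216060596004
(340, 276) 0 [-0.167 -0.06   0.984] [0.926 0.332 0.178] pitch down 0.17855521734359986
(340, 276) 0.5 [-0.204 -0.073  0.976] [0.919 0.33  0.217] pitch down 0.2188523033238283
(410, 291) -0.5 [-0.087 -0.031  0.996] [0.937 0.336 0.093] pitch down 0.09265350575416594
(410, 291) 0 [-0.145 -0.052  0.988] [0.93  0.334 0.154] pitch down 0.1544792201388261
(410, 291) 0.5 [-0.209 -0.075  0.975] [0.918 0.329 0.222] pitch down 0.22389720607079325
```

```bash
python3 - <<'E'
from h import *
np.set_printoptions(precision=3,suppress=True)
yl=np.array([np.cos(np.radians(109.73)),np.sin(np.radians(109.73)),0]); xh=np.array([yl[1],-yl[0],0])
# edge-on pitch
for uv in [(180,156),(189,152.5),(199,149.5)]:
    _,d=ray("top",uv)
    # xl=xh cos p + z sin p ; view.front visible if d.xl>0 
    p=np.arctan2(-(d@xh),d[2]); p=(p+np.pi/2)%np.pi-np.pi/2
    print("edge-on pitch",uv,p, "d.xh",d@xh,d[2])
# screen subpixel
im=C["scene"]["pixels"][255:340,325:420].astype(np.float32).mean(2)
f=8
big=cv2.resize(im,None,fx=f,fy=f,interpolation=cv2.INTER_CUBIC)
for uv in [(365,303),(342,290),(395,310)]: print(uv,im[uv[1]-255,uv[0]-325])
lo=im[310-255,395-325]; hi=im[303-255,365-325]
m=((big>(lo+hi)/2)&(big<140)).astype(np.uint8)
nlab,lab,st,_=cv2.connectedComponentsWithStats(m)
l=lab[(303-255)*f+4,(365-325)*f+4]; print(st[l],lo,hi)
cv2.imwrite("pics/mask.png",(lab==l).astype(np.uint8)*255)
cs,_=cv2.findContours((lab==l).astype(np.uint8),cv2.RETR_EXTERNAL,cv2.CHAIN_APPROX_NONE)
c=max(cs,key=len)[:,0,:].astype(float); uv=(c+.5)/f-.5+[325,255]
def edge(p,q,trim=.2,tol=1.5):
    p,q=np.array(p,float),np.array(q,float); L=np.linalg.norm(q-p); t=(q-p)/L; n=np.array([-t[1],t[0]])
    s=(uv-p)@t; e=(uv-p)@n; k=(s>trim*L)&(s<(1-trim)*L)&(abs(e)<tol)
    vx,vy,x,y=cv2.fitLine(uv[k].astype(np.float32),cv2.DIST_HUBER,0,.01,.01).ravel()
    r=(uv[k]-[x,y])@[-vy,vx]; 
    return np.array([x,y])-12*np.array([vx,vy]),np.array([x,y])+12*np.array([vx,vy]),r.std(),k.sum()
for p,q in [((345,284),(341,306)),((385.5,300),(381,323)),((345,284),(385.5,300)),((341,306),(381,323))]:
    a,b,r,k=edge(p,q); d1=ray("scene",a)[1];d2=ray("scene",b)[1]; n=np.cross(d1,d2)
    zl=np.cross(n,yl); zl/=np.linalg.norm(zl); zl*=np.sign(zl[2]); xl=np.cross(yl,zl)
    hd=np.cross(n,[0,0,1]); print(a,b,r,k,"pitch",np.arcsin(xl[2]),"az if level",np.degrees(np.arctan2(hd[1],hd[0]))%180)
E
```

```text
edge-on pitch (180, 156) 0.35137855957824815 d.xh 0.3354140316450939 -0.9149530333198138
edge-on pitch (189, 152.5) 0.3516416555888866 d.xh 0.33736209676592965 -0.9195183470638775
edge-on pitch (199, 149.5) 0.34988608796811427 d.xh 0.3373871423172078 -0.9246031459509116
(365, 303) 71.666664
(342, 290) 26.0
(395, 310) 25.666666
[     0      0    760    680 209574] 25.666666 71.666664Traceback (most recent call last):
  File "<stdin>", line 29, in <module>
  File "<stdin>", line 25, in edge
cv2.error: OpenCV(4.12.0) /io/opencv/modules/imgproc/src/linefit.cpp:50: error: (-215:Assertion failed) count > 0 in function 'fitLine2D_wods'
```

View pics/mask.png

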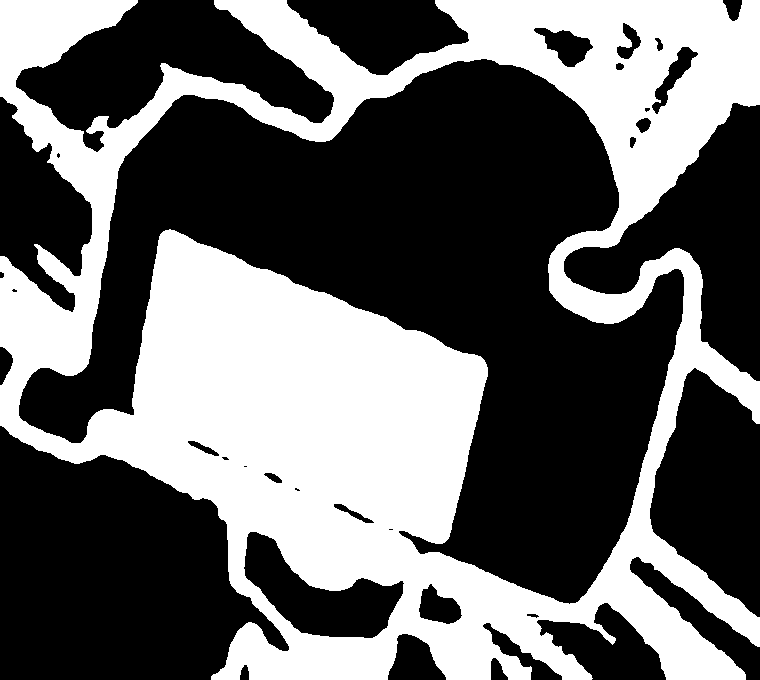

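```bash
python3 - <<'E'
from h import *
np.set_printoptions(precision=3,suppress=True)
yaws=(108.7,109.73,110.7)
def contour(n,u0,v0,u1,v1,th,f=8):
    im=C[n]["pixels"][v0:v1,u0:u1].astype(np.float32).mean(2)
    big=cv2.resize(im,None,fx=f,fy=f,interpolation=cv2.INTER_CUBIC)
    cs,_=cv2.findContours((big>th).astype(np.uint8),cv2.RETR_LIST,cv2.CHAIN_APPROX_NONE)
    return (np.concatenate(cs)[:,0,:]+.5)/f-.5+[u0,v0]
def edge(uv,p,q,trim=.15,tol=1.5):
    p,q=np.array(p,float),np.array(q,float); L=np.linalg.norm(q-p); t=(q-p)/L; n=np.array([-t[1],t[0]])
    s=(uv-p)@t; e=(uv-p)@n; k=(s>trim*L)&(s<(1-trim)*L)&(abs(e)<tol)
    vx,vy,x,y=cv2.fitLine(uv[k].astype(np.float32),cv2.DIST_HUBER,0,.01,.01).ravel()
    r=(uv[k]-[x,y])@[-vy,vx]
    return np.array([x,y])-12*np.array([vx,vy]),np.array([x,y])+12*np.array([vx,vy]),r.std(),k.sum()
S=contour("scene",325,255,420,340,48); B=contour("scene",325,255,420,340,70)
for nm,uv,p,q in [("scrL",S,(345,284),(341,306)),("scrR",S,(385.5,300),(381,323)),("scrT",S,(345,284),(385.5,300)),("bodyL",B,(339.5,277),(336.5,300)),("bodyR",B,(410,293),(403.5,318)),("bodyBot",B,(378,324),(396,331))]:
    a,b,r,k=edge(uv,p,q); n=np.cross(ray("scene",a)[1],ray("scene",b)[1]); out=[]
    for yw in yaws:
        yl=np.array([np.cos(np.radians(yw)),np.sin(np.radians(yw)),0])
        zl=np.cross(n,yl); zl/=np.linalg.norm(zl); zl*=np.sign(zl[2]); out.append(np.arcsin(np.cross(yl,zl)[2]))
    hd=np.cross(n,[0,0,1]); print(nm,a,b,round(r,3),k,"pitch",np.array(out),"az if level",np.degrees(np.arctan2(hd[1],hd[0]))%180)
T=contour("top",145,100,215,170,60)
a,b,r,k=edge(T,(153,125.5),(195,109.8)); n=np.cross(ray("top",a)[1],ray("top",b)[1]);hd=np.cross(n,[0,0,1]);print("top edge",a,b,r,k,np.degrees(np.arctan2(hd[1],hd[0]))%180)
E
```

```text
scrL [340.558 306.764] [344.62  283.111] 0.058 123 pitch [0.217 0.227 0.238] az if level 39.548814201968455
scrR [380.358 323.193] [385.755 299.807] 0.055 128 pitch [0.193 0.207 0.223] az if level 32.96976002579008
scrT [349.594 284.842] [371.806 293.933] 0.136 226 pitch [-0.662 -0.662 -0.662] az if level 110.5159822532606
bodyL [334.547 302.123] [338.503 278.452] 0.064 122 pitch [0.229 0.239 0.25 ] az if level 40.39174079898282
bodyR [404.031 317.342] [410.419 294.208] 0.073 140 pitch [0.23  0.255 0.283] az if level 28.999023748229828
bodyBot [378.67  323.715] [400.755 333.11 ] 0.076 100 pitch [-0.608 -0.607 -0.607] az if level 110.64439411228379
top edge [165.363 120.569] [187.887 112.281] 0.17695004638692785 238 109.43823646747155
```

Emit:
{"method": "drive_tool", "body": {"gripper": [0.6, 0.6, 0.6, 0.6, 0.6, 0.6, 0.6, 0.6], "dp": [[1, -1, -1], [1, -1, -1], [1, -1, -1], [1, -1, -1], [1, -1, -1], [1, -1, -1], [1, -1, -1], [1, -1, -1]], "twist": [0.236, 0.236, 0.236, 0.236, 0.236, 0.236, 0.236, 0.236], "newtons": 40}}

```text
time_s: 0.9
eef_pos: [292.9, -243.6, 434.9]
ee_rot: [0.003, 1.0, -0.024, 0.002]
force: [0.3, 0.1, -0.0]
grip_width: 0.601
```

Emit:
{"method": "drive_tool", "body": {"gripper": [0.6, 0.6, 0.6, 0.6, 0.6, 0.6, 0.6], "dp": [[0.99, -0.38, -1], [0.99, -0.38, -1], [0.99, -0.38, -1], [0.99, -0.38, -1], [0.99, -0.38, -1], [0.99, -0.38, -1], [0.99, -0.38, -1]], "twist": [0, 0, 0, 0, 0, 0, 0]}}

```text
time_s: 1.6
eef_pos: [480.6, -176.1, 610.2]
ee_rot: [-0.0, 1.0, -0.027, 0.002]
force: [-24.8, 6.3, 14.6]
grip_width: 0.598
```

```bash
python3 -c "
from rig import ctrl
s=ctrl.sense();print(s['joints'],s['eef_pos'],s['ee_rot'])"
```

```text
[-0.58158784  0.5077978   0.18588614  0.00337219  2.44479553  1.04509069] [ 480.60935378 -176.12785318  610.2208155 ] [-1.00271215e-04  9.99643213e-01 -2.66431504e-02  1.89194392e-03]
```

Emit:
{"method": "drive_tool", "body": {"gripper": [0.6, 0.6, 0.6, 0.6, 0.6, 0.6], "dp": [[1, 0, 0], [1, 0, 0], [1, 0, 0], [1, 0, 0], [1, 0, 0], [1, 0, 0]], "twist": [0, 0, 0, 0, 0, 0]}}

```text
time_s: 2.2
eef_pos: [585.8, -163.8, 531.3]
ee_rot: [0.004, 1.0, -0.027, 0.016]
force: [0.4, -0.4, 0.6]
grip_width: 0.6
```

```bash
python3 -c "
from rig import ctrl
s=ctrl.sense();print(s['joints'],s['eef_pos'],s['ee_rot'],s['dq'])"
```

```text
[-0.46742803  0.65220332  0.18757015  0.0074951   2.268824    1.16150198] [ 585.82530422 -163.76962363  531.30647697] [ 0.0044389   0.99950591 -0.02660401  0.01613854] [ 0.04320455  0.05268054 -0.01034143  0.00020544 -0.07280853  0.04513533]
```

Emit:
{"method": "drive_tool", "body": {"gripper": [0.6, 0.6, 0.6, 0.6], "dp": [[-0.2, 0, 0.8], [-0.2, 0, 0.8], [-0.2, 0, 0.8], [-0.2, 0, 0.8]], "twist": [0, 0, 0, 0]}}

```text
time_s: 2.6
eef_pos: [554.1, -163.5, 387.5]
ee_rot: [0.005, 0.999, -0.027, 0.018]
force: [2.0, -0.6, -0.1]
grip_width: 0.601
```

```bash
python3 -c "
from rig import ctrl
s=ctrl.sense();print(s['joints'],s['eef_pos'],s['ee_rot'],s['dq'])"
```

```text
[-0.49253613  0.36789579  1.02542484  0.00659316  1.71095914  1.13265975] [ 554.07871197 -163.46627914  387.50406138] [ 0.00546208  0.9994649  -0.02667037  0.01813229] [-0.08606329 -0.50902976  1.99253058 -0.00221918 -1.4578465  -0.09287904]
```

Emit:
{"method": "drive_tool", "body": {"gripper": [0.6, 0.6], "dp": [[0, 0, 0], [0, 0, 0]], "twist": [0, 0]}}

```text
time_s: 2.8
eef_pos: [555.8, -164.0, 391.1]
ee_rot: [0.006, 0.999, -0.027, 0.019]
force: [0.1, -0.9, 2.8]
grip_width: 0.601
```

```bash
cat >> h.py <<'E'
def toolR(s): return R.from_quat(np.roll(s["ee_rot"],-1)).as_matrix()
def dpto(s,P): return toolR(s).T@(np.array(P,float)-s["eef_pos"])/200
E
python3 -c "
from h import *
from rig import ctrl
np.set_printoptions(precision=4,suppress=True)
s=ctrl.sense();print(s['joints'],s['eef_pos'],s['ee_rot'],toolR(s))
print(dpto(s,(505.7,-177.7,200)),dpto(s,(505.7,-177.7,24)))"
```

```text
[-0.492   0.3726  1.0098  0.0067  1.7206  1.1333] [ 555.8244 -164.0472  391.1359] [ 0.0057  0.9995 -0.0267  0.0187] [[ 0.9979 -0.0536  0.0371]
 [-0.0532 -0.9985 -0.0124]
 [ 0.0378  0.0104 -0.9992]]
[-0.2825  0.0717  0.9465] [-0.3158  0.0626  1.8258]
```

Emit:
{"method": "drive_tool", "body": {"gripper": [0.6, 0.6, 0.6, 0.6, 0.6, 0.6], "dp": [[-0.28, 0.072, 0.95], [-0.28, 0.072, 0.95], [-0.28, 0.072, 0.95], [-0.28, 0.072, 0.95], [-0.28, 0.072, 0.95], [-0.28, 0.072, 0.95]], "twist": [0, 0, 0, 0, 0, 0]}}

```text
time_s: 3.4
eef_pos: [508.7, -179.0, 201.2]
ee_rot: [0.007, 0.999, -0.027, 0.021]
force: [0.5, 0.1, 1.6]
grip_width: 0.6
```

```bash
python3 -c "
from h import *
from rig import ctrl,cams
np.set_printoptions(precision=4,suppress=True)
c=cams.capture('scene');crop('scene',200,90,360,260,4,'s1.png',c)
s=ctrl.sense();print(s['joints'],s['eef_pos'],s['ee_rot'])
print(dpto(s,(505.7,-177.7,24)))"
```

```text
[-0.5599  0.3441  1.5356  0.0096  1.2186  1.0607] [ 508.6155 -178.8142  201.4239] [ 0.0071  0.9994 -0.0264  0.0209]
[-0.0523 -0.0164  0.8856]
```

View pics/s1.png

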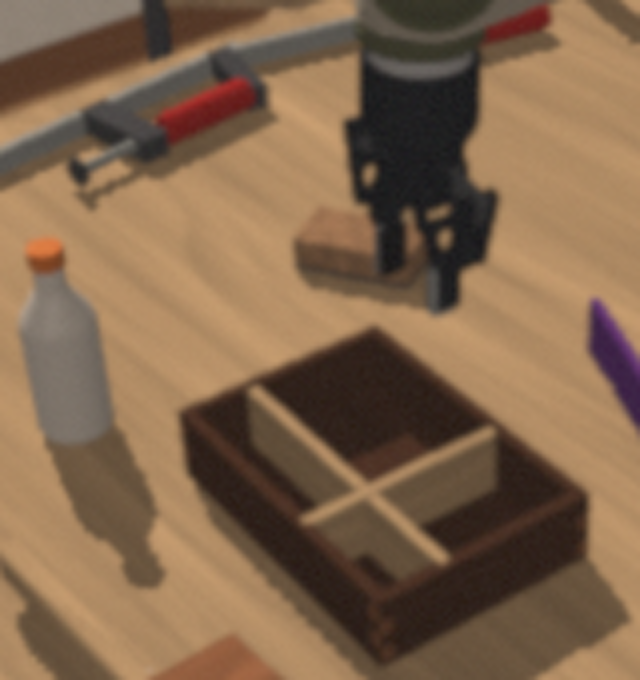

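Emit:
{"method": "drive_tool", "body": {"gripper": [0.6, 0.6, 0.6, 0.6, 0.6, 0.6, 0.6], "dp": [[-0.05, -0.016, 0.22], [-0.05, -0.016, 0.44], [-0.05, -0.016, 0.6], [-0.05, -0.016, 0.75], [-0.05, -0.016, 0.885], [-0.05, -0.016, 0.885], [-0.05, -0.016, 0.885]], "twist": [0, 0, 0, 0, 0, 0, 0]}}

```text
time_s: 4.15
eef_pos: [503.4, -176.1, 21.4]
ee_rot: [0.006, 0.999, -0.026, 0.019]
force: [0.2, -0.3, 0.4]
grip_width: 0.6
```

```bash
python3 -c "
from h import *
from rig import ctrl,cams
np.set_printoptions(precision=4,suppress=True)
c=cams.capture('scene');crop('scene',240,125,360,260,5,'s2.png',c)
s=ctrl.sense();print(s['joints'],s['eef_pos'],s['ee_rot'],toolR(s)[:,2],s['force'])
"
```

```text
[-0.5609  0.5745  1.7224  0.0124  0.8062  1.0541] [ 503.1573 -176.0124   21.5543] [ 0.006   0.9995 -0.0263  0.0189] [ 0.0374 -0.0129 -0.9992] [ 0.1113 -0.0567  0.4125]
```

View pics/s2.png

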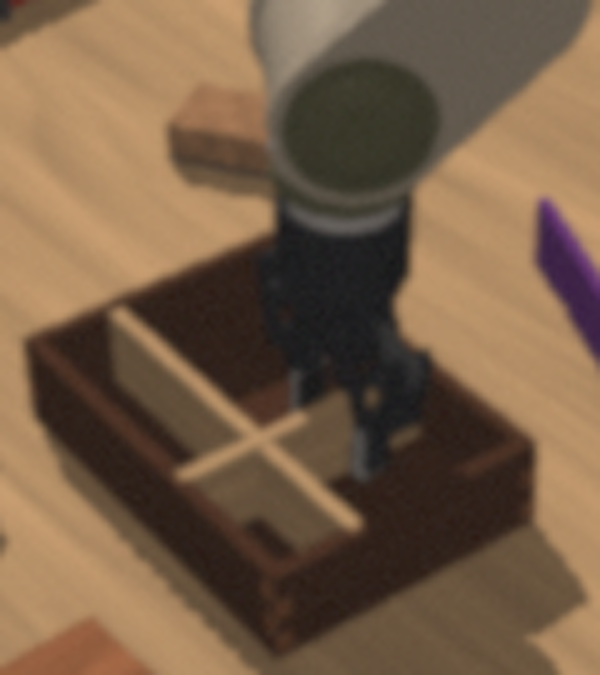

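Emit:
{"method": "drive_tool", "body": {"gripper": [0, 0, 0, 0, 0, 0, 0, 0], "dp": [[0, 0, 0], [0, 0, 0], [0, 0, 0], [0, 0, 0], [0, 0, 0], [0, 0, 0], [0, 0, 0], [0, 0, 0]], "twist": [0, 0, 0, 0, 0, 0, 0, 0], "newtons": 40}}

```text
time_s: 5.0
eef_pos: [501.1, -175.2, 19.7]
ee_rot: [0.005, 0.999, -0.027, 0.017]
force: [-1.9, -1.1, 6.5]
grip_width: 0.102
```

```bash
python3 -c "
from h import *
from rig import ctrl,cams
np.set_printoptions(precision=4,suppress=True)
c=cams.capture('scene');crop('scene',240,125,360,260,5,'s3.png',c)
s=ctrl.sense();print(s['joints'],s['eef_pos'],s['ee_rot'],toolR(s)[:,2],s['force'],s['grip_width'])
np.save('grasp.npy',np.c_[toolR(s),s['eef_pos']])
print(dpto(s,s['eef_pos']+[0,0,150]))
"
```

```text
[-0.5616  0.5758  1.727   0.0123  0.8041  1.054 ] [ 501.1139 -175.188    19.6167] [ 0.005   0.9995 -0.0266  0.0172] [ 0.0341 -0.011  -0.9994] [-1.3462 -1.8784  7.1586] 0.10017791478238999
[ 0.026   0.0069 -0.7495]
```

View pics/s3.png

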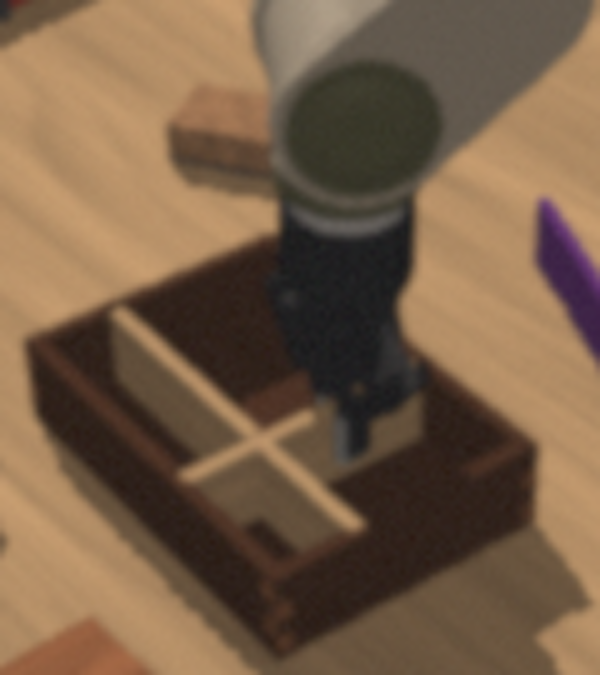

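Emit:
{"method": "drive_tool", "body": {"gripper": [0, 0, 0, 0, 0, 0, 0, 0, 0, 0], "dp": [[0.001, 0, -0.025], [0.002, 0.001, -0.05], [0.004, 0.001, -0.1], [0.006, 0.002, -0.16], [0.008, 0.002, -0.23], [0.011, 0.003, -0.31], [0.014, 0.004, -0.4], [0.019, 0.005, -0.54], [0.026, 0.007, -0.75], [0.026, 0.007, -0.75]], "twist": [0, 0, 0, 0, 0, 0, 0, 0, 0, 0]}}

```text
time_s: 6.05
eef_pos: [502.7, -175.5, 174.8]
ee_rot: [0.007, 0.999, -0.026, 0.021]
force: [0.1, -1.1, -0.5]
grip_width: 0.099
```

```bash
python3 -c "
from h import *
from rig import ctrl,cams
np.set_printoptions(precision=4,suppress=True)
c=cams.capture('scene');crop('scene',230,95,370,260,4,'s4.png',c)
s=ctrl.sense();print(s['joints'],s['eef_pos'],s['ee_rot'],toolR(s)[:,2],s['force'],s['grip_width'])
"
```

```text
[-0.5609  0.3593  1.596   0.0103  1.1482  1.0583] [ 501.6777 -174.9851  171.7925] [ 0.0057  0.9995 -0.0262  0.0188] [ 0.0372 -0.0123 -0.9992] [-0.4602 -0.6315 -1.167 ] 0.0956544839982488
```

View pics/s4.png

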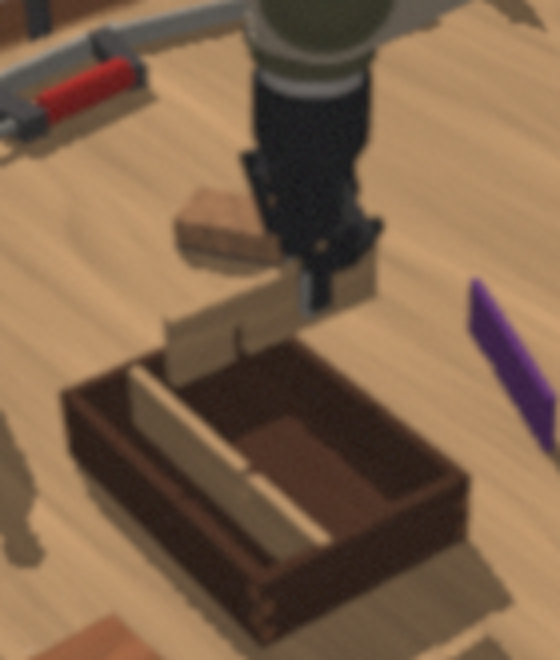

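Emit:
{"method": "drive_tool", "body": {"gripper": [0, 0, 0, 0, 0, 0, 0, 0, 0, 0, 0], "dp": [[-0.02, -0.05, -0.15], [-0.04, -0.15, -0.3], [-0.06, -0.25, -0.45], [-0.08, -0.35, -0.55], [-0.1, -0.45, -0.65], [-0.12, -0.55, -0.75], [-0.14, -0.65, -0.85], [-0.16, -0.75, -0.95], [-0.18, -0.85, -1], [-0.2, -1, -1], [-0.2, -1, -1]], "twist": [-0.04, -0.12, -0.2, -0.28, -0.37, -0.46, -0.55, -0.64, -0.73, -0.8, -0.8], "newtons": 50}}

```text
time_s: 7.2
eef_pos: [464.2, 31.5, 365.3]
ee_rot: [0.012, 0.822, 0.569, 0.011]
force: [-0.1, -0.4, -1.5]
grip_width: 0.101
```

```bash
cat > tgt.py <<'E'
from h import *
np.set_printoptions(precision=4,suppress=True)
G=np.load('grasp.npy'); RG,PG=G[:,:3],G[:,3]
a=-.052; xp=np.array([np.cos(a),np.sin(a),0]); yp=np.array([-np.sin(a),np.cos(a),0]); RP=np.c_[xp,yp,[0,0,1]]
PP=np.array([525.7,-178.7,6.])
RTP=RG.T@RP; tTP=RG.T@(PP-PG)          # plate in tool
def lens(yaw=110.0,p=.232):
    y=np.radians(yaw); yl=np.array([np.cos(y),np.sin(y),0]); xh=np.array([yl[1],-yl[0],0])
    xl=xh*np.cos(p)+np.array([0,0,np.sin(p)]); return np.c_[xl,yl,np.cross(xl,yl)]
RL=lens()
RPf=np.c_[RL[:,1],-RL[:,0],RL[:,2]]; RTf=RPf@RTP.T
E
cat > st.py <<'E'
from tgt import *
from rig import ctrl
s=ctrl.sense();T=toolR(s); print(s['time_s'],"q",s['joints'],"p",s['eef_pos'],"z",T[:,2],"x az",np.degrees(np.arctan2(T[1,0],T[0,0])),s['grip_width'],s['force'])
print("want z",RTf[:,2],"x az",np.degrees(np.arctan2(RTf[1,0],RTf[0,0])))
E=T@RTP; ang=lambda u,v:np.arccos(min(1,abs(u@v)))
print("plate errs: normal",ang(E[:,1],RL[:,0]),"long",ang(E[:,0],RL[:,1]),"err vec tool", R.from_matrix(T.T@RTf).as_rotvec(), "world",R.from_matrix(RTf@T.T).as_rotvec())
E
python3 st.py; python3 -c "
from tgt import *; print(RTP,tTP)"
```

```text
7.2 q [-0.1833  0.099   1.418  -0.0026  1.5922  0.1776] p [464.2021  31.543  365.324 ] z [ 0.0314 -0.0085 -0.9995] x az 69.31906189914783 0.10076716920465997 [-0.0592 -0.4136 -1.54  ]
want z [ 0.2125  0.1142 -0.9705] x az 110.39985747197002
plate errs: normal 0.732118588547109 long 0.7103849568257249 err vec tool [-0.1866  0.1271 -0.7073] world [ 0.0308 -0.2134  0.7104]
[[ 0.9994 -0.001   0.0346]
 [-0.0013 -1.      0.0092]
 [ 0.0346 -0.0092 -0.9994]] [24.2515  2.0717 14.4844]
```

Emit:
{"method": "drive_tool", "body": {"gripper": [0, 0, 0, 0, 0, 0, 0, 0, 0], "dp": [[0.1, -0.06, -0.1], [0.25, -0.15, -0.25], [0.4, -0.24, -0.4], [0.55, -0.33, -0.55], [0.7, -0.42, -0.7], [0.85, -0.5, -0.85], [1, -0.6, -0.95], [1, -0.6, -0.95], [1, -0.6, -0.95]], "twist": [-0.05, -0.12, -0.2, -0.28, -0.36, -0.42, -0.457, -0.457, -0.457]}}

```text
time_s: 8.1
eef_pos: [419.0, 260.7, 550.9]
ee_rot: [0.016, 0.573, 0.82, 0.004]
force: [-0.4, -0.4, -1.3]
grip_width: 0.103
```

```bash
python3 st.py
```

```text
8.1 q [ 0.3292  0.2743  0.7247 -0.0234  2.1169 -0.0338] p [418.9973 260.6751 550.9422] z [ 0.0307 -0.0106 -0.9995] x az 110.07788053880374 0.10314999048889664 [-0.4245 -0.3753 -1.3325]
want z [ 0.2125  0.1142 -0.9705] x az 110.39985747197002
plate errs: normal 0.21608349313565256 long 0.055175332902654764 err vec tool [-0.2161  0.0548  0.0017] world [ 0.1257 -0.1841  0.0041]
```

Emit:
{"method": "drive_tool", "body": {"gripper": [0, 0, 0, 0, 0, 0, 0], "dp": [[0.1, 0.2, -0.2], [0.1, 0.4, -0.4], [0.15, 0.6, -0.6], [0.2, 0.8, -0.8], [0.2, 1, -1], [0.2, 1, -1], [0.2, 1, -1]], "twist": [0, 0, 0, 0, 0, 0, 0]}}

```text
time_s: 8.8
eef_pos: [463.7, 292.0, 590.5]
ee_rot: [0.022, 0.573, 0.819, 0.017]
force: [0.0, -0.5, -0.7]
grip_width: 0.102
```

```bash
python3 st.py
```

```text
8.8 q [ 0.356   0.5464  0.1873 -0.0233  2.3559 -0.0112] p [463.7348 292.0162 590.5083] z [ 0.0544  0.0027 -0.9985] x az 110.0491681064105 0.10183125495337918 [ 0.0102 -0.5076 -0.6632]
want z [ 0.2125  0.1142 -0.9705] x az 110.39985747197002
plate errs: normal 0.18919676793525722 long 0.05078751938961486 err vec tool [-0.1892  0.0505  0.0013] world [ 0.1123 -0.1603  0.0044]
```

Emit:
{"method": "drive_tool", "body": {"gripper": [0, 0, 0, 0], "dp": [[0.3, 1, -1], [0.3, 1, -1], [0.3, 1, -1], [0.3, 1, -1]], "twist": [0, 0, 0, 0]}}

```text
time_s: 9.2
eef_pos: [468.0, 306.5, 585.4]
ee_rot: [0.025, 0.572, 0.819, 0.026]
force: [0.1, 0.2, -0.2]
grip_width: 0.099
```

```bash
python3 st.py
```

```text
9.2 q [ 0.3765  0.5565  0.1877 -0.0179  2.3263  0.012 ] p [467.9889 306.4883 585.3544] z [ 0.0708  0.014  -0.9974] x az 110.1283953667471 0.09933882201899256 [ 0.0987  0.2456 -0.1989]
want z [ 0.2125  0.1142 -0.9705] x az 110.39985747197002
plate errs: normal 0.16988311635619407 long 0.045913071389219844 err vec tool [-0.1698  0.0454  0.0024] world [ 0.1012 -0.1438  0.0028]
```

Emit:
{"method": "drive_tool", "body": {"gripper": [0, 0, 0, 0, 0, 0, 0, 0, 0, 0, 0, 0, 0, 0, 0, 0], "dp": [[0.2, 1, -1], [0.2, 1, -1], [0.2, 1, -1], [0.2, 1, -1], [0.2, 1, -1], [0.2, 1, -1], [0.2, 1, -1], [0.2, 1, -1], [0.2, 1, -1], [0.2, 1, -1], [0.2, 1, -1], [0.2, 1, -1], [0.2, 1, -1], [0.2, 1, -1], [0.2, 1, -1], [0.2, 1, -1]], "twist": [0, 0, 0, 0, 0, 0, 0, 0, 0, 0, 0, 0, 0, 0, 0, 0]}}

```text
time_s: 10.8
eef_pos: [476.3, 308.9, 584.0]
ee_rot: [0.03, 0.572, 0.819, 0.037]
force: [0.1, 0.9, -0.8]
grip_width: 0.097
```

```bash
python3 st.py
```

```text
10.8 q [ 0.3729  0.5601  0.1875 -0.0113  2.2995  0.0133] p [476.2919 308.8791 583.9961] z [ 0.0909  0.0265 -0.9955] x az 110.13247295293283 0.09714720994125045 [ 0.0969  0.8908 -0.8493]
want z [ 0.2125  0.1142 -0.9705] x az 110.39985747197002
plate errs: normal 0.14659439209289832 long 0.04100300672122317 err vec tool [-0.1466  0.0406  0.0021] world [ 0.0886 -0.1236  0.0026]
```

Emit:
{"method": "drive_tool", "body": {"gripper": [0, 0, 0, 0], "dp": [[0.3, 1, -0.7], [0.3, 1, -0.7], [0.3, 1, -0.7], [0.3, 1, -0.7]], "twist": [0, 0, 0, 0]}}

```text
time_s: 11.2
eef_pos: [490.5, 328.5, 569.8]
ee_rot: [0.034, 0.571, 0.819, 0.048]
force: [-0.5, -0.3, -0.5]
grip_width: 0.097
```

Emit:
{"method": "drive_tool", "body": {"gripper": [0, 0, 0, 0], "dp": [[0.2, 1, -1], [0.2, 1, -1], [0.2, 1, -1], [0.2, 1, -1]], "twist": [0, 0, 0, 0]}}

```text
time_s: 11.6
eef_pos: [490.3, 325.3, 578.6]
ee_rot: [0.039, 0.571, 0.818, 0.06]
force: [0.0, -0.1, -0.2]
grip_width: 0.099
```

```bash
python3 st.py
```

```text
11.6 q [ 0.3871  0.573   0.1873 -0.0008  2.2373  0.0344] p [490.2501 325.2808 578.6   ] z [ 0.1331  0.0536 -0.9897] x az 110.19645630201858 0.09937005750434948 [ 0.0482 -0.0969 -0.1529]
want z [ 0.2125  0.1142 -0.9705] x az 110.39985747197002
plate errs: normal 0.09739055216751688 long 0.030064722115501957 err vec tool [-0.0973  0.0297  0.0022] world [ 0.0615 -0.0811  0.0017]
```

Working: the residual tilt falls about 0.025 rad per call. Four more.

Emit:
{"method": "drive_tool", "body": {"gripper": [0, 0, 0, 0], "dp": [[0.2, 1, -0.8], [0.2, 1, -0.8], [0.2, 1, -0.8], [0.2, 1, -0.8]], "twist": [0, 0, 0, 0]}}

```text
time_s: 12.0
eef_pos: [499.3, 328.4, 576.8]
ee_rot: [0.044, 0.57, 0.817, 0.072]
force: [0.4, -0.6, -0.5]
grip_width: 0.1
```

Emit:
{"method": "drive_tool", "body": {"gripper": [0, 0, 0, 0], "dp": [[0.2, 1, -1], [0.2, 1, -1], [0.2, 1, -1], [0.2, 1, -1]], "twist": [0, 0, 0, 0]}}

```text
time_s: 12.4
eef_pos: [495.0, 324.2, 589.1]
ee_rot: [0.049, 0.569, 0.816, 0.084]
force: [-0.1, -0.6, -0.6]
grip_width: 0.101
```

Emit:
{"method": "drive_tool", "body": {"gripper": [0, 0, 0, 0], "dp": [[0.2, 1, -1], [0.2, 1, -1], [0.2, 1, -1], [0.2, 1, -1]], "twist": [0, 0, 0, 0]}}

```text
time_s: 12.8
eef_pos: [490.5, 319.9, 600.9]
ee_rot: [0.054, 0.568, 0.815, 0.096]
force: [-0.2, -0.5, -1.3]
grip_width: 0.096
```

```bash
python3 st.py
```

```text
12.8 q [0.3705 0.5374 0.1875 0.0206 2.1971 0.0312] p [490.4597 319.8675 600.914 ] z [ 0.1969  0.0944 -0.9759] x az 110.36901176826305 0.09587414704787194 [-0.1843 -0.514  -1.2561]
want z [ 0.2125  0.1142 -0.9705] x az 110.39985747197002
plate errs: normal 0.022197765118959732 long 0.01363386986429705 err vec tool [-0.0221  0.0133  0.0026] world [ 0.0203 -0.016  -0.0001]
```

```bash
python3 - <<'E'
from tgt import *
def contour(n,u0,v0,u1,v1,th,f=8):
    im=C[n]["pixels"][v0:v1,u0:u1].astype(np.float32).mean(2)
    big=cv2.resize(im,None,fx=f,fy=f,interpolation=cv2.INTER_CUBIC)
    cs,_=cv2.findContours((big>th).astype(np.uint8),cv2.RETR_LIST,cv2.CHAIN_APPROX_NONE)
    return (np.concatenate(cs)[:,0,:]+.5)/f-.5+[u0,v0]
B=contour("scene",325,255,420,340,70)
k=(B[:,0]>378)&(B[:,1]<283)&(B[:,0]<403.5)&(B[:,1]>258)
A=B[k]; A=A[(np.abs(np.hypot(A[:,0]-383,A[:,1]-283)-20)<5)]
print(len(A),A.min(0),A.max(0))
for p in (.2,.232,.26):
  L=lens(110,p); xl,yl,zl=L.T
  ot,dt=ray("top",(189.3,152.6))
  for t in (960,990,1020,1050,1080):
    C0=ot+dt*t
    q=[]
    for uv in A[::6]:
        o,d=ray("scene",uv); P=o+d*((C0-o)@xl)/(d@xl); q.append([(P-C0)@yl,(P-C0)@zl])
    q=np.array(q); M=np.c_[2*q,np.ones(len(q))]; s,res,_,_=np.linalg.lstsq(M,(q**2).sum(1),rcond=None)
    r=np.sqrt(s[2]+s[0]**2+s[1]**2); e=np.hypot(*(q-s[:2]).T)-r
    print(p,t,C0,"circle centre off y,z",s[:2],"r",r,"rms",e.std())
E
```

```text
280 [378.0625 261.1875] [402.9375 282.9375]
0.2 960 [633.5016 229.2112 308.9516] circle centre off y,z [  9.808  -84.9484] r 30.141347804506715 rms 0.4735907148822874
0.2 990 [640.9798 238.3028 281.3578] circle centre off y,z [  4.9328 -52.4469] r 29.938388491314527 rms 0.4704017517724507
0.2 1020 [648.4579 247.3945 253.7639] circle centre off y,z [  0.0575 -19.9454] r 29.735429178117244 rms 0.4672127886626862
0.2 1050 [655.9361 256.4861 226.1701] circle centre off y,z [-4.8177 12.556 ] r 29.5324698649224 rms 0.46402382555290933
0.2 1080 [663.4143 265.5778 198.5763] circle centre off y,z [-9.693  45.0575] r 29.32951055172763 rms 0.46083486244312316
0.232 960 [633.5016 229.2112 308.9516] circle centre off y,z [ 10.3012 -83.8304] r 30.287351830086163 rms 0.44366348613965717
0.232 990 [640.9798 238.3028 281.3578] circle centre off y,z [  5.1736 -52.0933] r 30.129277270762874 rms 0.44134793506562653
0.232 1020 [648.4579 247.3945 253.7639] circle centre off y,z [  0.046  -20.3562] r 29.971202711439446 rms 0.4390323839916075
0.232 1050 [655.9361 256.4861 226.1701] circle centre off y,z [-5.0816 11.3809] r 29.813128152115837 rms 0.4367168329175868
0.232 1080 [663.4143 265.5778 198.5763] circle centre off y,z [-10.2091  43.1181] r 29.65505359279252 rms 0.4344012818435689
0.26 960 [633.5016 229.2112 308.9516] circle centre off y,z [ 10.7144 -82.9518] r 30.422306074953095 rms 0.4239779527070244
0.26 990 [640.9798 238.3028 281.3578] circle centre off y,z [  5.3751 -51.831 ] r 30.30240823214335 rms 0.42230700633619367
0.26 1020 [648.4579 247.3945 253.7639] circle centre off y,z [  0.0357 -20.7102] r 30.18251038933357 rms 0.4206360599653519
0.26 1050 [655.9361 256.4861 226.1701] circle centre off y,z [-5.3036 10.4106] r 30.062612546523884 rms 0.41896511359451866
0.26 1080 [663.4143 265.5778 198.5763] circle centre off y,z [-10.6429  41.5315] r 29.942714703714014 rms 0.4172941672236639
```

```bash
cat >> tgt.py <<'E'
Lc=np.array([653.7,251.7,236.3]); N=Lc-150*RL[:,0]; nT=tTP+RTP@np.array([30,0,13.5])
E
python3 - <<'E'
from tgt import *
from rig import ctrl
s=ctrl.sense();T=toolR(s); P=N-T@nT; print("TCP target",P, nT)
print("direct",dpto(s,P),"standoff",dpto(s,P-60*RL[:,0]))
E
```

```text
TCP target [533.1822 149.5867 202.2069] [54.7008  2.1555  2.0311]
direct [-0.9131 -0.5234  1.9071] standoff [-0.9126 -0.8234  1.911 ]
```

Emit:
{"method": "drive_tool", "body": {"gripper": [0, 0, 0, 0, 0, 0, 0, 0, 0, 0], "dp": [[-0.1, -0.15, 0.1], [-0.2, -0.3, 0.2], [-0.35, -0.45, 0.3], [-0.5, -0.6, 0.42], [-0.65, -0.75, 0.54], [-0.8, -0.82, 0.66], [-0.91, -0.82, 0.8], [-0.91, -0.82, 0.91], [-0.91, -0.82, 0.95], [-0.91, -0.82, 0.95]], "twist": [0, 0, 0, 0, 0, 0, 0, 0, 0, 0]}}

```text
time_s: 13.8
eef_pos: [441.0, 112.7, 375.9]
ee_rot: [0.053, 0.568, 0.815, 0.095]
force: [0.0, -0.1, -0.3]
grip_width: 0.1
```

```bash
python3 st.py; python3 - <<'E'
from tgt import *
from rig import ctrl
s=ctrl.sense();T=toolR(s); P=N-T@nT
print("direct",dpto(s,P),"standoff",dpto(s,P-60*RL[:,0]))
E
```

```text
13.8 q [-0.0717 -0.0352  1.5454  0.1096  1.4415 -0.4288] p [440.9676 112.7034 375.8551] z [ 0.1956  0.0947 -0.9761] x az 110.37456123176744 0.099947391334327 [ 0.0221 -0.0666 -0.2984]
want z [ 0.2125  0.1142 -0.9705] x az 110.39985747197002
plate errs: normal 0.023349798811339764 long 0.01286546548866947 err vec tool [-0.0232  0.0125  0.0025] world [ 0.02   -0.0173 -0.0002]
direct [-0.0061  0.2968  0.9553] standoff [-0.0056 -0.0032  0.9596]
```

Emit:
{"method": "drive_tool", "body": {"gripper": [0, 0, 0, 0, 0, 0, 0, 0], "dp": [[0, 0, 0.12], [0, 0, 0.28], [0, 0, 0.44], [0, 0, 0.6], [-0.005, 0, 0.76], [-0.005, 0, 0.9], [-0.005, 0, 0.957], [-0.005, 0, 0.957]], "twist": [0, 0, 0, 0, 0, 0, 0, 0]}}

```text
time_s: 14.6
eef_pos: [479.5, 130.2, 189.4]
ee_rot: [0.054, 0.568, 0.816, 0.096]
force: [0.7, -0.6, -1.0]
grip_width: 0.099
```

```bash
python3 st.py; python3 - <<'E'
from tgt import *
from rig import ctrl,cams
for n in("scene","top"):
    c=cams.capture(n); pickle.dump(c,open(n+"_b.pkl","wb"))
    crop(n,*((290,120,430,330,3) if n=="scene" else (150,90,350,290,3)),n+"_b.png",c)
s=ctrl.sense();T=toolR(s); P=N-T@nT
print("direct",dpto(s,P))
E
```

```text
14.6 q [-0.024   0.1785  1.8037  0.1212  0.9667 -0.4379] p [479.4521 130.2122 189.374 ] z [ 0.1963  0.0948 -0.976 ] x az 110.4485355370226 0.09878344718537385 [ 0.6724 -0.6218 -0.9603]
want z [ 0.2125  0.1142 -0.9705] x az 110.39985747197002
plate errs: normal 0.0228726978045051 long 0.013441455406745982 err vec tool [-0.0226  0.0127  0.0038] world [ 0.0202 -0.0165 -0.0015]
direct [0.0008 0.2898 0.0072]
```

View pics/scene_b.png

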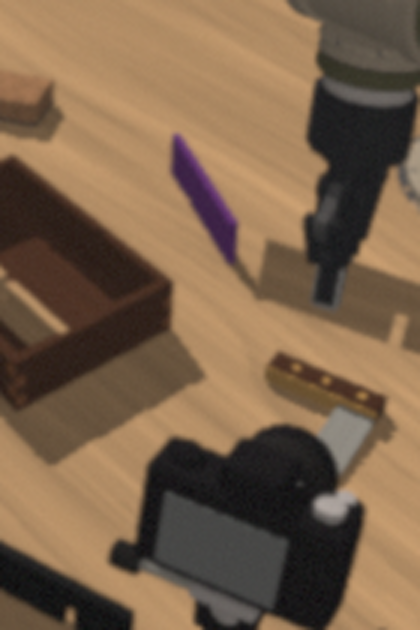

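View pics/top_b.png

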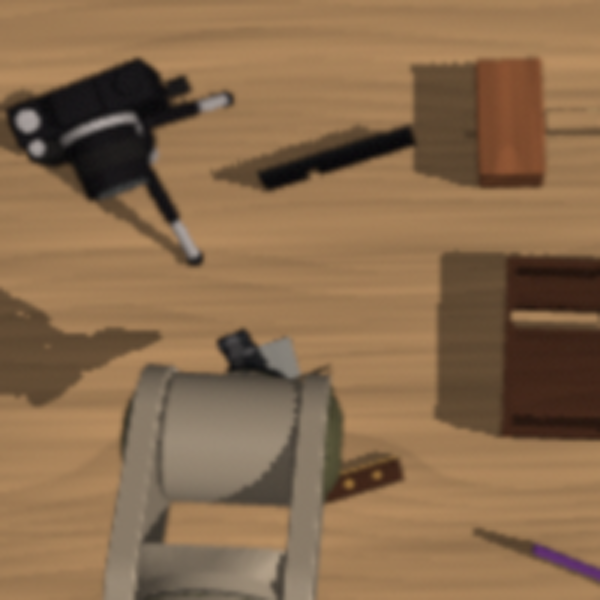

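Emit:
{"method": "drive_tool", "body": {"gripper": [0, 0, 0, 0, 0, 0, 0], "dp": [[0, 0.06, 0], [0, 0.12, 0], [0, 0.18, 0], [0, 0.24, 0.007], [0, 0.29, 0.007], [0, 0.29, 0.007], [0, 0.29, 0.007]], "twist": [0, 0, 0, 0, 0, 0, 0]}}

```text
time_s: 15.4
eef_pos: [532.6, 149.1, 201.4]
ee_rot: [0.055, 0.568, 0.815, 0.096]
force: [-0.4, -0.8, -0.9]
grip_width: 0.094
```

```bash
python3 st.py; python3 - <<'E'
from tgt import *
from rig import ctrl,cams
s=ctrl.sense();T=toolR(s); P=s["eef_pos"]; n=P+T@nT
print("notch pred",n,"in lens",RL.T@(n-Lc))
for nm in("scene","top"):
    c=cams.capture(nm); pickle.dump(c,open(nm+"_c.pkl","wb"))
    print(nm,"notch px",proj(nm,n,c), "plate corners", [proj(nm,P+T@(tTP+RTP@np.array(q)),c)[0].round(1) for q in ([-83,0,0],[-83,0,52],[83,0,52],[83,0,0],[30,0,27],[30,0,0])])
    crop(nm,*((310,120,510,300,4) if nm=="scene" else (150,90,350,290,3)),nm+"_c.png",c)
E
```

```text
15.4 q [ 0.018   0.2856  1.6326  0.1066  1.0239 -0.382 ] p [532.5613 149.0926 201.3705] z [ 0.1982  0.0945 -0.9756] x az 110.38901461572429 0.09364738262806473 [-0.4445 -0.829  -0.9463]
want z [ 0.2125  0.1142 -0.9705] x az 110.39985747197002
plate errs: normal 0.021040665110210726 long 0.01410286191084814 err vec tool [-0.0208  0.0136  0.003 ] world [ 0.0203 -0.0147 -0.0004]
notch pred [515.8852 201.2719 200.9525] in lens [-150.9466   -0.2515   -0.6589]
scene notch px [[412.7455 241.2924]] plate corners [array([363.8, 228.7]), array([367.6, 208.7]), array([441. , 234.7]), array([435. , 255.3]), array([414.1, 236. ]), array([411.4, 246.5])]
top notch px [[212.0064 206.6315]] plate corners [array([252.9, 190.7]), array([250.9, 191.7]), array([189.3, 215.6]), array([194.4, 213.5]), array([211. , 207.1]), array([213. , 206.2])]
```

View pics/scene_c.png

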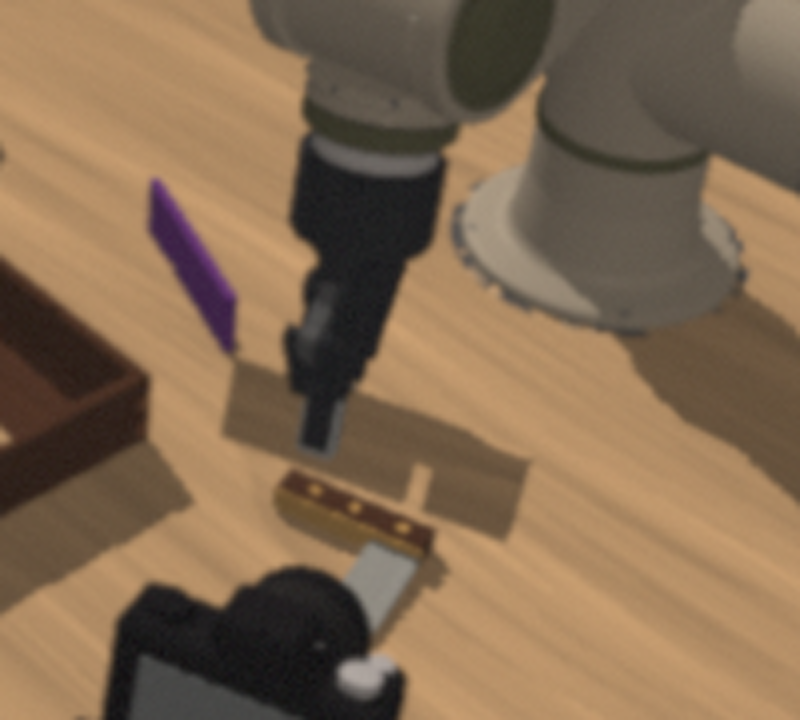

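View pics/top_c.png

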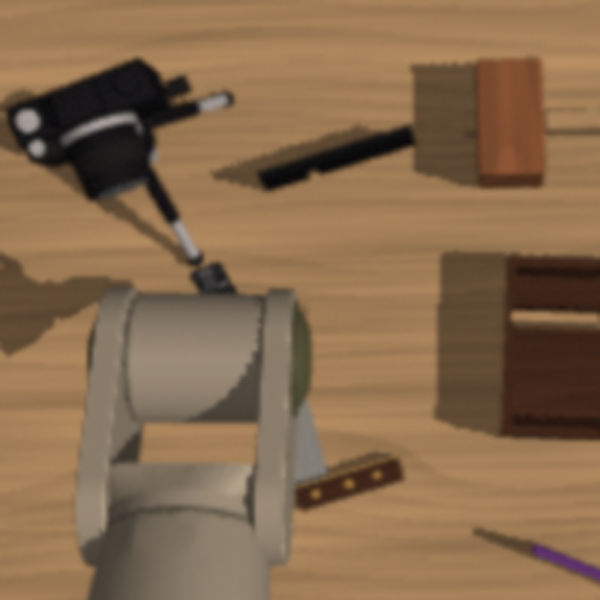

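```bash
python3 - <<'E'
from tgt import *
from rig import ctrl,job
a=C["top"]["pixels"].astype(int);b=pickle.load(open("top_c.pkl","rb"))["pixels"].astype(int)
for nm,(u0,v0,u1,v1) in {"tray":(312,170,412,243),"mallet":(300,100,400,160),"bottle":(420,145,465,190),"cork":(425,245,480,292)}.items():
    A=a[v0:v1,u0:u1].mean(2).astype(np.float32);B=b[v0:v1,u0:u1].mean(2).astype(np.float32); print(nm,cv2.phaseCorrelate(A,B))
s=ctrl.sense(); print(s["time_s"],s["dq"],s["grip_width"],s["force"])
E
```

```text
tray ((-0.3167721488842119, 0.3919346698503645), 0.7082191080729167)
mallet ((0.0038279069049309555, 0.005687613050575635), 0.9924682534535726)
bottle ((0.5047629416442092, 0.4113060751247204), 0.9722419460908867)
cork ((0.003945132693740305, 0.002631403007288924), 0.9998423855337831)
15.5 [-0.0019  0.0034  0.0032  0.0004 -0.004   0.0001] 0.09643858125192147 [ 0.3535 -0.1235 -0.6881]
```

Arm at rest, tray moved by less than half a pixel (about 1 mm), nothing else moved. Handing in.

```bash
python3 -c "
from rig import job; print(job.finish_job())"
```

```text
the job is handed in; nothing more can be done
None
```

I drew the cross partition straight up out of the tray and handed the job in at about 15.5 s, holding it still in front of the lens. No verdict is reported.

**Tilt:** The camera looks down by about 0.23 rad and the tool only turns about its own axis. So after lifting I tilted the tool to match by commanding poses just past the arm's reach high above the bench, where the arm then kept the tilt. The third joint read about 0.186–0.188 rad there, just below its listed limit of 0.19. No fault was reported, but I could not rule out that this counts as out of range.

**Final checks (estimated in my measured lens frame):**
- **Position:** the notch centre is 151 mm from the lens and within 1 mm of the axis. In the scene picture the plate's corners and notch lie within about 2 px of where I predicted.
- **Angle:** the broad side is square to within about 0.02 rad and the long edges are level to within about 0.014 rad, with the notch down.
- **Weakest figures:** the lens pitch came from edges that gave 0.21–0.26 rad. The two views of the lens disagreed by about 3 mm. Both are inside the tolerance.
- **Other things:** in the top view the tray moved less than half a pixel (about 1 mm). The mallet and cork block read zero and the glue bottle about 0.6 px. The try square looked unmoved by eye only, as the arm partly hid it.
- **Plate at the end:** the top view could not see it because the arm hid it, so the plate check rests on the scene view and the arm's own pose readings.

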